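# Slide the bay cover of a dosing unit home until its tab clicks

## Task

Close the cartridge bay of the small white dosing unit: pick up its loose cover by the upright grip, lay it flat on the unit in the open mouth of the rails, tab first, and slide it in under the rail lips until its springy tab has ridden over the ledge and clicked down behind it. Work by feel and gently: the place of the ledge and of the stop just behind it is set differently on every unit, and while sliding in, the cover must never be pressed or pushed against the unit with more than 20 N. Let go of the cover, and do not shift the other things on the bench.

Things in the scene. Friction and masses are not known exactly. Their poses are not given: they have to be found in the camera images.
- unit: Dosing unit, a white box 240 (x) x 150 (y) x 50 mm high, fixed, two grey rails on top. Origin at the centre of its underside; x = the way the cover slides in, y across the rails, z up. Its flat top (deck) is at z = 50 mm. The bay opening in the deck: x = 5 to 46 mm, |y| below 26 mm.
- mouth (a point): Point on the unit's deck (x = -38 mm, y = 0) over which the cover's origin is laid: the cover's front edge is then 7 mm past the unit's centre, clear of the lips. Axes as the unit's. Deck open from above here; from 2 mm to 52 mm further along x two walls 10 mm high form a funnel, gap 99 narrowing to 83 mm.
- rails (a point): Point on the deck (unit x = 65.5 mm, y = 0) midway along and between the rails. Rail walls 103 mm long, 10 mm high, 83 mm apart. Lips reach 8 mm inwards from each wall, undersides 6.5 mm above the deck, from 37 mm before this point on; their sloped lead-ins begin 50 mm before it and rise 15 mm above the deck at most.
- mean_stop (a point): Mean place of the stops (unit x = 87 mm) that end the cover's travel, on the deck. Before them a metal ramp and ledge 5 mm high, 22 mm wide. On average the tab's nose meets the ramp with the cover's origin at unit x = 3 mm, snaps down at 39 mm, and the cover meets the stops at 42 mm. The piece is adjustable: on each unit all three lie up to 15 mm nearer or farther, not measured.
- cover_grip (a point): Grasp point of the loose white plastic cover (90 g), 30 mm above its underside in its upright grip blade: 14 mm thick (x), 44 mm wide (y), from 5 to 44.5 mm above the underside. x = tab end, the way it slides in; z up. On the deck this point is 80 mm above the unit's origin. Keep fingertips 10 mm or more above the underside: plate 5 mm thick, tab's top at 9 mm.
- cover: The loose cover, a plate 100 (x) x 80 (y) x 5 mm with a slot at its front in which the springy tab lies. Origin on the midline of the plate's underside, 45 mm behind its front edge, 28 mm ahead (x) of the grasp point and 30 mm below it; axes as there. It has about 1.5 mm play on each side and above in the rails. Once its front edge is under the lips, cover and unit bear no more than 20 N between them.
- tab (a joint): The cover's springy tab, 22 mm wide, reaching 14.5 mm past the front edge, hooked nose under its tip. Angle in rad: 0 = at rest, 0.06 to 0.08 = nose riding on the ledge. Pushing the nose up the ramp takes about 4 to 10 N along x; the push falls off as it snaps down behind the ledge. About 3 mm further are the stops, rubber-faced but firm.
- tape: Bystander: roll of yellow tape lying flat, 90 mm wide, 24 mm high; origin at the centre of its underside.
- vial: Bystander: small capped amber vial, 24 mm wide, 45 mm high; origin under its centre.
- tub: Bystander: low white tub, 40 mm wide, 38 mm high, beside the unit; origin under its centre.
- spatula: Bystander: spatula, 170 mm long, lying flat at the side; origin under its middle.
- beaker: Bystander: clear beaker, 70 mm wide, 85 mm high; origin under its centre.
- reagent: Bystander: glass bottle, 60 mm wide, 130 mm high; origin under its centre.
Mind the look-alikes: they are no part of the job. What is shaped like the cover but blue or yellow is not meant.

How it is judged (in metres and radians):
On the way, in this order (a step that is already met when the one before it is completed fails the run):
1. the cover lies flat on the deck in the mouth of the rails, tab first, not yet at the ledge (z of cover_grip in the frame of unit between 0.076 and 0.085 m and angle between the x axis of cover_grip and the x axis of unit, either way round below 0.1 rad and angle between cover_grip's own z axis and vertical below 0.06 rad and y of cover_grip in the frame of unit between -0.012 and 0.012 m and x of cover_grip in the frame of unit between -0.095 and -0.028 m and value of joint tab below 0.04 rad), for 0.1 s.
2. the cover is under the lips and its tab is riding up over the ledge (y of cover_grip in the frame of unit between -0.004 and 0.004 m and z of cover_grip in the frame of unit between 0.076 and 0.085 m and angle between the x axis of cover_grip and the x axis of unit, either way round below 0.1 rad and angle between cover_grip's own z axis and vertical below 0.06 rad and x of cover_grip in the frame of unit above -0.028 m and value of joint tab above 0.04 rad), for 0.02 s.
At the end, for the whole second after the job is handed in: The cover lies flat between the rails of the unit (within 4 mm of its middle, within 0.1 rad of its direction), its origin more than 21 mm past the unit's origin along x (past any ledge), the tab back at rest (below 0.03 rad) behind the ledge, the cover released and at rest (y of cover_grip in the frame of unit between -0.004 and 0.004 m and z of cover_grip in the frame of unit between 0.076 and 0.085 m and angle between the x axis of cover_grip and the x axis of unit, either way round below 0.1 rad and angle between cover_grip's own z axis and vertical below 0.06 rad and x of cover_grip in the frame of unit above -0.007 m and value of joint tab below 0.03 rad and linear speed of cover below 0.01 m/s); the robot touches nothing.
It fails at once if once its front edge is under the lips, the cover is pressed or pushed against the unit with more than 20 N (contact force between cover and unit above 20 N and x of cover_grip in the frame of unit above -0.045 m).
It fails at once if another thing on the bench is shifted by more than 30 mm (distance of any of tape, vial, tub, spatula, beaker, reagent from where it was at the start of the episode above 0.03 m).
It also fails if it takes over 64 s, if anything falls off the work surface, if the arm or the gripper's body presses on something with over 40 N, if the wrist force passes 120 N, or if a joint passes its speed limit or range.

## Robot

A 7-joint arm with a two-finger parallel gripper is mounted at the origin on the work surface. World frame = base frame: x ahead of the robot, y to its left, z up, the work surface at z = 0. Lengths are in mm, angles in rad, forces in N, time in s.
With the tool pointing down it reaches from about 400 to 850 mm from the base axis. Payload 4.5 kg.
Tool frame: the origin (TCP) lies on the centre line of the jaws, within the pads' length; the fingertips stand 17 mm ahead of it and the grasp point (between the pads) lies 2 mm behind it (manip.nose_length is the distance from the TCP to the fingertips, in mm); z points along the fingers, y is the line along which they close (so a half turn about z gives the same grasp; the last joint's range is limited). The gripper opens to 88 mm and grips with 3 to 60 N. Pads are 18 mm wide; open, the fingers measure 123 mm over their backs; the gripper's body (75 mm by 187 mm) begins 45 mm behind the grasp point.
Start: joints at [1.165, 0.689, -0.195, 1.565, 0.157, 0.902, -0.215], TCP at [266.13, -565.534, 230.243] pointing down, gripper open.
Joint ranges: [-3.01, 3.01], [-0.46, 2.08], [-1.47, 1.51], [0.13, 2.56], [-1, 4.14], [0.04, 2.09], [-2.66, 2.66]. Speed limits (rad/s): [2.57, 2.57, 3.14, 3.14, 3.14, 3.14, 3.14].

## Interface

Orientations are given as a 3x3 rotation matrix whose columns are the frame's x, y, z axes.
In Python, from plant import manip gives the robot as it stands.
- The arm moves only by the tool play_rows, never from a script. Its argument "plan" is a list of rows, each a list of 6 numbers: the shift along the tool's x, y, z in units of 10 cm (1.0 is 10 cm), then the turn, a rotation vector about the tool's x, y, z in units of 180 degrees (1.0 is 180 degrees). A call has 1 to 8 rows; each row is the pose to reach, as a shift and turn from the pose commanded when the call began, along the tool's axes at that moment, turning the shorter way round; what a row does not reach only later rows make up. A row lasts 1/8 s, in which the tool goes at most 62.5 mm and 10.7 degrees, less where a joint would pass 70% of its speed; a pose out of reach is approached as far as the arm can. A call with a number of a shift or a turn outside -1 to 1 is refused whole. A call with a gripper value outside its range is refused whole. "grip" is the gripper command: -1 is fully open, 1 is shut, values between are in proportion, set as the call begins (left out, the last holds). The fingers move at their own pace and stop on an object; "squeeze" is the grip in N (left out, the last holds). Time passes only in rows, so rows that repeat a pose let the fingers close. It gives the time, the measured TCP pose, the force, the opening and the grip force at its end, in the units of the state.
- manip.sense(): the state, without advancing time (a new reading comes with each control period).
- manip.capture(name): name is "scene" or "top" or "wrist"; returns a dict with "color" (420x560x3 uint8, red, green, blue), "intrinsics" (3x3 intrinsics, pixels), "camera_from_world" (4x4, takes a point from world to camera coordinates). Camera axes: x right, y down, z forward; pixel columns grow to the right and rows downward; lengths in mm; the calibration is good to about 2 mm. A picture is of the moment at which its call begins. There is no depth.
- manip.job_done(): hands the job in; it is judged then, once.
The state is a dict: "t": time; "joints": joint angles; "qvel": joint speeds; "joint_efforts": joint torques, N m; "position": TCP position; "orientation": TCP orientation; "contact_force": force on the tool from outside, world axes, zero at the start; "torque": the same for the moment, N m; "gripper_width": finger opening in mm; "grasp_force": force on a finger pad.
Only numpy, scipy, OpenCV 4.12 (cv2) and the standard library are available. Lean on these libraries where they do the work, as an engineer would, in place of code of your own. Each camera call takes 0.05 s, during which the arm holds its last target. There are 200 camera calls.

## Working session

There is one attempt and no reset: what is moved stays moved. The work goes in short steps, Python scripts to look and compute and a tool call to move; the robot and the scene stay as the last step left them, time stands still between calls to the robot, and variables do not carry over. Pictures are saved under pics/ and viewed, at most 10 in all, crops included, and the job is handed in when it is done.

Besides the shell and the picture viewer there is one more tool, called after "Call:" as name([rows], argument=value, ...), one row to a line, values as JSON. play_rows: Moves the arm, as the interface text tells. Shifts and turns lie within -1 to 1; 1 stands for 10 cm of shift or 180 degrees of turn. Its arguments: {"type":"object","properties":{"plan":{"type":"array"},"grip":{"type":"number"},"squeeze":{"type":"number"}},"required":["plan"]}

```bash
mkdir -p pics; ls
python3 - <<'E'
from plant import manip
import cv2,pickle
for n in("scene","top"):
    c=manip.capture(n);pickle.dump(c,open(f'pics/{n}.pkl','wb'))
    cv2.imwrite(f'pics/{n}.png',c["color"][:,:,::-1])
s=manip.sense();print(s["position"],s["orientation"],s["t"],s["gripper_width"])
E
```

```text
pics
[ 265.81898579 -565.02138892  229.50763922] [[ 9.04793702e-01  4.25849401e-01 -8.02782954e-04]
 [ 4.25850141e-01 -9.04792585e-01  1.42653591e-03]
 [-1.18862600e-04 -1.63258594e-03 -9.99998660e-01]] 0.1 87.93517674930646
```

View pics/top.png

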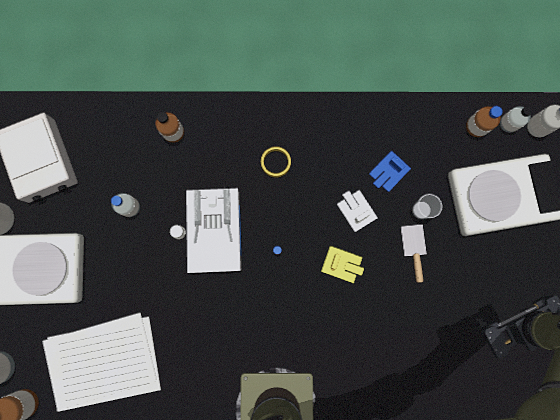

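View pics/scene.png

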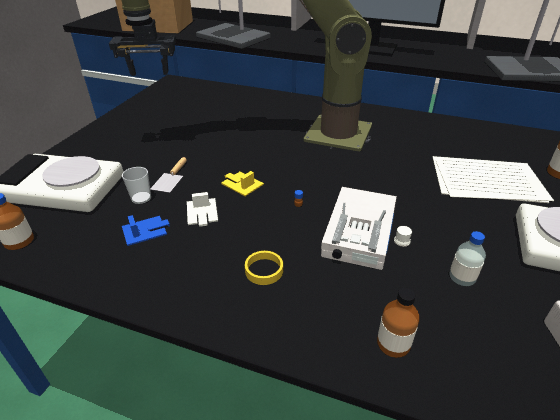

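The top view shows three cover-shaped things: white at (356,210), blue at (390,171) and yellow at (343,264). The white one fits the description. The unit is at (214,230), with its rails opening downward in the image. I'll confirm with a crop and measure both.

```bash
cat > h.py <<'E'
import numpy as np,cv2
def ray(c,px,z):
    K=c["intrinsics"];T=c["camera_from_world"];R=T[:3,:3];o=-R.T@T[:3,3]
    px=np.atleast_2d(np.array(px,float))
    d=(R.T@np.linalg.inv(K)@np.c_[px,np.ones(len(px))].T).T
    return o+d*((z-o[2])/d[:,2])[:,None]
def proj(c,P):
    P=np.atleast_2d(np.array(P,float));T=c["camera_from_world"]
    q=(T[:3,:3]@P.T).T+T[:3,3];q=(c["intrinsics"]@q.T).T;return q[:,:2]/q[:,2:]
def rect(c,mask,z):
    n=max(cv2.findContours(mask,cv2.RETR_EXTERNAL,cv2.CHAIN_APPROX_NONE)[0],key=cv2.contourArea)[:,0]
    p=ray(c,n,z)[:,:2].astype(np.float32)
    return cv2.minAreaRect(p),p
E
python3 - <<'E'
from h import *;import pickle
c=pickle.load(open('pics/top.pkl','rb'));im=c["color"]
hsv=cv2.cvtColor(im,cv2.COLOR_RGB2HSV)
w=((hsv[...,1]<60)&(hsv[...,2]>110)).astype(np.uint8)
for nm,(x0,x1,y0,y1),z in(("unit",(186,246,180,280),50),("cover",(330,380,185,238),5)):
    m=np.zeros_like(w);m[y0:y1,x0:x1]=w[y0:y1,x0:x1]
    r,p=rect(c,m,z);print(nm,r,cv2.boxPoints(r).round(1).tolist())
print((-c["camera_from_world"][:3,:3].T@c["camera_from_world"][:3,3]))
a=cv2.resize(im[180:280,180:255],None,fx=5.5,fy=5.5,interpolation=cv2.INTER_CUBIC)
b=cv2.resize(im[185:240,330:380],None,fx=7.5,fy=10*.75,interpolation=cv2.INTER_CUBIC)
o=np.zeros((550,800,3),np.uint8);o[:a.shape[0],:a.shape[1]]=a[:550];o[:b.shape[0],420:420+b.shape[1]]=b
cv2.imwrite('pics/crop1.png',o[:,:,::-1])
E
```

```text
unit ((514.654541015625, 187.07237243652344), (241.30931091308594, 153.38645935058594), 2.348050832748413) [[391.0, 258.79998779296875], [397.20001220703125, 105.5], [638.4000244140625, 115.4000015258789], [632.0999755859375, 268.6000061035156]]
cover ((583.6239624023438, -235.86679077148438), (117.45317077636719, 82.50181579589844), 31.526826858520508) [[512.0, -231.39999389648438], [555.0999755859375, -301.70001220703125], [655.2999877929688, -240.3000030517578], [612.0999755859375, -170.0]]
[ 371.59405418  -12.01716449 1451.790153  ]
```

View pics/crop1.png

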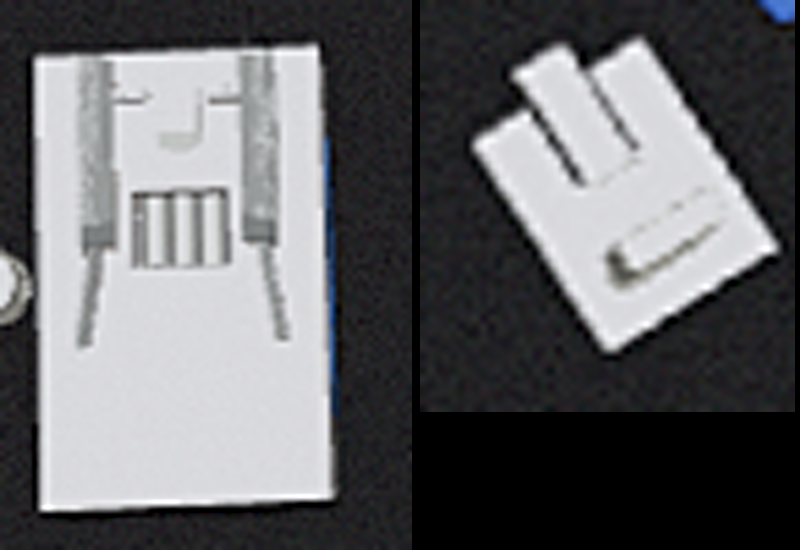

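The crop confirms the white cover. Its tab points up-left, about 31.5° from world x, and the grip should be at roughly (558,-252). The unit's rail mouth faces the robot, with unit x at about 2.3° from world x. I'll move above the cover.

Call:
play_rows([
  [0.5, -0.2, 0.1, 0, 0, 0],
  [0.99, -0.4, 0.2, 0, 0, 0],
], grip=-1)

```text
t: 0.35
position: [339.0, -486.4, 209.6]
orientation: [[0.906, 0.424, 0.0], [0.424, -0.906, 0.0], [0.0, -0.0, -1.0]]
contact_force: [0.2, -0.0, -0.3]
gripper_width: 88.1
grasp_force: 0.0
```

Call:
play_rows([
  [0.5, -0.2, 0.1, 0, 0, 0],
  [0.99, -0.4, 0.2, 0, 0, 0],
])

```text
t: 0.6
position: [412.1, -407.4, 189.6]
orientation: [[0.905, 0.426, -0.0], [0.426, -0.905, 0.0], [-0.0, -0.0, -1.0]]
contact_force: [1.3, -1.0, -0.7]
gripper_width: 87.9
grasp_force: 0.0
```

Call:
play_rows([
  [0.5, -0.2, 0.1, 0, 0, 0],
  [0.99, -0.4, 0.2, 0, 0, 0],
])

```text
t: 0.85
position: [484.6, -329.0, 169.6]
orientation: [[0.905, 0.426, -0.0], [0.426, -0.905, 0.0], [-0.0, -0.0, -1.0]]
contact_force: [0.8, 0.1, 0.4]
gripper_width: 88.0
grasp_force: 0.0
```

Call:
play_rows([
  [0.5, -0.2, 0.05, 0, 0, -0.05],
  [0.99, -0.4, 0.1, 0, 0, -0.1],
  [0.99, -0.4, 0.1, 0, 0, -0.15],
  [0.99, -0.4, 0.1, 0, 0, -0.2],
  [0.99, -0.4, 0.1, 0, 0, -0.25],
  [0.99, -0.4, 0.1, 0, 0, -0.3],
])

```text
t: 1.6
position: [556.0, -252.1, 159.8]
orientation: [[0.182, 0.983, -0.001], [0.983, -0.182, 0.0], [0.0, -0.001, -1.0]]
contact_force: [-0.1, -0.2, -0.3]
gripper_width: 88.3
grasp_force: 0.0
```

Call:
play_rows([
  [0, 0, 0, 0, 0, -0.06],
  [0, 0, 0, 0, 0, -0.12],
  [0, 0, 0, 0, 0, -0.18],
  [0, 0, 0, 0, 0, -0.235],
  [0, 0, 0, 0, 0, -0.235],
  [0, 0, 0, 0, 0, -0.235],
])

```text
t: 2.35
position: [556.1, -252.2, 160.0]
orientation: [[-0.52, 0.854, -0.0], [0.854, 0.52, 0.0], [0.0, -0.0, -1.0]]
contact_force: [0.6, 0.1, -0.7]
gripper_width: 87.9
grasp_force: 0.0
```

```bash
cat >> h.py <<'E'
def delta(s,target,ydir=None):
    """shift in tool axes (units of 10cm) to world target; turn about tool z so tool y points at ydir (deg)"""
    R=s["orientation"];d=R.T@(np.array(target)-s["position"])/100
    t=None
    if ydir is not None:
        a=np.degrees(np.arctan2(R[1,1],R[0,1]));t=-((ydir-a+180)%360-180)/180
    return d.round(3),t
E
python3 - <<'E'
from h import *;import pickle
from plant import manip
c=manip.capture("wrist");pickle.dump(c,open('pics/w1.pkl','wb'));cv2.imwrite('pics/w1.png',c["color"][:,:,::-1])
s=manip.sense();print(s["t"],s["position"].round(1),s["orientation"].round(3),s["contact_force"])
print(delta(s,[557.8,-251.7,150],31.5),proj(c,[557.8,-251.7,44]))
E
```

```text
2.4 [ 556.2 -252.2  160.1] [[-0.521  0.854 -0.   ]
 [ 0.854  0.521 -0.   ]
 [ 0.    -0.    -1.   ]] [ 0.36999006 -1.62470439 -0.65008371]
(array([-0.004,  0.016,  0.101]), np.float64(-0.0007392401546874163)) [[282.53205844 206.04390918]]
```

View pics/w1.png

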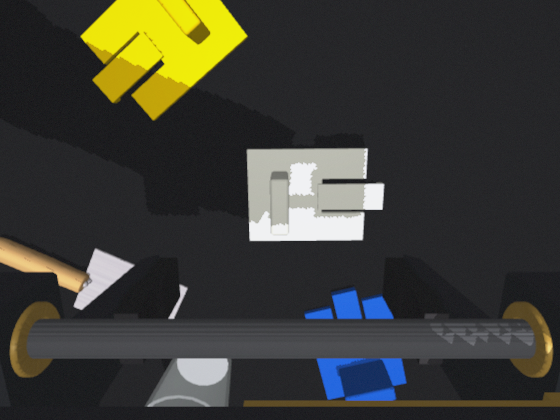

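The wrist view shows the white cover, with plate corners at about (247,149), (367,149), (364,240) and (250,240). The blade is near (280,203) and the tab points right, so the tool is aligned.

Run:
```python
from h import *;import pickle
c=pickle.load(open('pics/w1.pkl','rb'))
q=ray(c,[[247,149],[367,149],[364,240],[250,240]],5)[:,:2];print(q.round(1).tolist())
u=(q[1]-q[0]+q[2]-q[3]);u/=np.linalg.norm(u);print(np.degrees(np.arctan2(u[1],u[0])),np.linalg.norm(q[1]-q[0]),np.linalg.norm(q[3]-q[0]))
print(q.mean(0)-23*u)  # plate centre is 5 behind origin; grip 28 behind
print(ray(c,[[280,203]],44.5))
```

```text
[[512.5, -233.7], [597.5, -182.0], [641.0, -249.0], [554.6, -301.5]]
31.339167064699495 99.49637809296118 79.8291772874534
[ 556.75273405 -253.51574116]
[[ 554.87425502 -250.56818891   44.5       ]]
```

Call:
play_rows([
  [-0.005, 0.0, 0.3, 0, 0, 0],
  [-0.01, 0.0, 0.6, 0, 0, 0],
  [-0.01, 0.0, 0.8, 0, 0, 0],
  [-0.01, 0.0, 0.95, 0, 0, 0],
])

```text
t: 2.9
position: [556.9, -252.9, 64.4]
orientation: [[-0.522, 0.853, -0.0], [0.853, 0.522, -0.0], [0.0, -0.0, -1.0]]
contact_force: [0.7, -0.0, -0.1]
gripper_width: 88.0
grasp_force: 0.0
```

Call:
play_rows([
  [0, 0, 0.15, 0, 0, 0],
  [0, 0, 0.28, 0, 0, 0],
  [0, 0, 0.34, 0, 0, 0],
  [0, 0, 0.34, 0, 0, 0],
])

```text
t: 3.4
position: [556.8, -253.0, 31.0]
orientation: [[-0.522, 0.853, -0.0], [0.853, 0.522, 0.0], [0.0, -0.0, -1.0]]
contact_force: [-0.1, -0.0, 0.0]
gripper_width: 88.1
grasp_force: 0.0
```

Call:
play_rows([
  [0, 0, 0, 0, 0, 0],
  [0, 0, 0, 0, 0, 0],
  [0, 0, 0, 0, 0, 0],
  [0, 0, 0, 0, 0, 0],
  [0, 0, 0, 0, 0, 0],
  [0, 0, 0, 0, 0, 0],
  [0, 0, 0, 0, 0, 0],
  [0, 0, 0, 0, 0, 0],
], grip=1, squeeze=25)

```text
t: 4.4
position: [556.6, -253.1, 31.2]
orientation: [[-0.522, 0.853, -0.0], [0.853, 0.522, -0.0], [0.0, -0.0, -1.0]]
contact_force: [0.5, 0.0, 0.2]
gripper_width: 13.5
grasp_force: 25.0
```

Call:
play_rows([
  [0, 0, -0.1, 0, 0, 0],
  [0, 0, -0.3, 0, 0, 0],
  [0, 0, -0.5, 0, 0, 0],
  [0, 0, -0.75, 0, 0, 0],
  [0, 0, -1.0, 0, 0, 0],
])

```text
t: 5.03
position: [557.1, -253.0, 133.6]
orientation: [[-0.523, 0.853, 0.001], [0.853, 0.523, -0.0], [-0.001, 0.001, -1.0]]
contact_force: [-0.4, 0.1, -0.9]
gripper_width: 13.6
grasp_force: 25.0
```

Call:
play_rows([
  [0.2, 0.06, -0.2, 0, 0, 0],
  [0.45, 0.14, -0.4, 0, 0, 0],
  [0.7, 0.21, -0.6, 0, 0, 0],
  [0.95, 0.3, -0.7, 0, 0, 0],
])

```text
t: 5.52
position: [533.1, -155.6, 203.9]
orientation: [[-0.522, 0.853, 0.003], [0.853, 0.522, -0.001], [-0.002, 0.002, -1.0]]
contact_force: [0.0, 0.8, -1.4]
gripper_width: 13.5
grasp_force: 25.0
```

Call:
play_rows([
  [0.3, 0.1, 0, 0, 0, 0],
  [0.6, 0.2, 0, 0, 0, 0],
  [0.95, 0.3, 0, 0, 0, 0],
])

```text
t: 5.9
position: [508.8, -58.8, 202.7]
orientation: [[-0.522, 0.853, 0.002], [0.853, 0.522, -0.0], [-0.001, 0.002, -1.0]]
contact_force: [0.2, 0.4, -1.1]
gripper_width: 13.3
grasp_force: 25.0
```

Call:
play_rows([
  [0.3, 0.1, 0, 0, 0, 0],
  [0.6, 0.2, 0, 0, 0, 0],
  [0.95, 0.3, 0, 0, 0, 0],
])

```text
t: 6.28
position: [484.8, 37.9, 202.6]
orientation: [[-0.522, 0.853, 0.002], [0.853, 0.522, -0.0], [-0.001, 0.002, -1.0]]
contact_force: [0.8, 1.3, -1.7]
gripper_width: 13.3
grasp_force: 25.0
```

Call:
play_rows([
  [0.3, 0.1, 0, 0, 0, 0.04],
  [0.6, 0.2, 0, 0, 0, 0.08],
  [0.95, 0.3, 0, 0, 0, 0.12],
  [0.95, 0.3, 0, 0, 0, 0.161],
  [0.95, 0.3, 0, 0, 0, 0.161],
])

```text
t: 6.9
position: [460.7, 134.3, 202.4]
orientation: [[-0.047, 0.999, 0.002], [0.999, 0.047, 0.0], [-0.0, 0.002, -1.0]]
contact_force: [-0.8, -0.6, -1.9]
gripper_width: 13.6
grasp_force: 25.0
```

Run:
```python
from h import *;import pickle
from plant import manip
c=manip.capture("wrist");pickle.dump(c,open('pics/w2.pkl','wb'));cv2.imwrite('pics/w2.png',c["color"][:,:,::-1])
s=manip.sense();pickle.dump(s,open('pics/s2.pkl','wb'));print(s["t"],s["position"].round(1),s["orientation"].round(4),s["contact_force"],s["gripper_width"],s["grasp_force"])
print(delta(s,[449,184.5,150],2.35))
```

```text
6.95 [460.8 133.7 202.2] [[-4.660e-02  9.989e-01  1.400e-03]
 [ 9.989e-01  4.660e-02 -2.000e-04]
 [-2.000e-04  1.400e-03 -1.000e+00]] [ 0.1235887   0.37929086 -0.84998564] 13.626534360493604 24.999816119670868
(array([ 0.513, -0.095,  0.521]), np.float64(0.0017708980110261526))
```

View pics/w2.png

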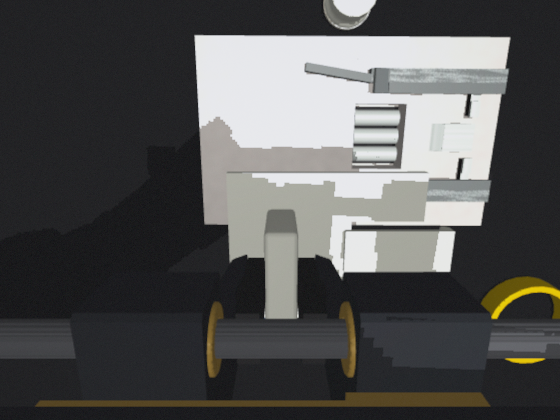

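The wrist view shows the deck corners at about (195,36), (508,38), (205,226) and (484,226). The rails are on the right. The carried cover's far edge runs (228,173) to (428,173), and the tub is at (347,8).

Run:
```python
from h import *;import pickle
c=pickle.load(open('pics/w2.pkl','rb'));s=pickle.load(open('pics/s2.pkl','rb'))
q=ray(c,[[195,36],[508,38],[484,226.5],[204.5,226.5]],50)[:,:2];print(q.round(1).tolist(),q.mean(0))
for a,b in((0,1),(3,2),(3,0),(2,1)):
    d=q[b]-q[a];print(np.linalg.norm(d).round(1),np.degrees(np.arctan2(d[1],d[0])).round(2))
z=s["position"][2]-31.1+5
p=ray(c,[[227.5,172.5],[428.5,172.5]],z)
print("cover edge in tool",((p-s["position"])@s["orientation"]).round(1))
print("lip/rail rows:",ray(c,[[500,69],[500,94],[486,181],[486,201]],60).round(1).tolist())
```

```text
[[390.4, 255.1], [628.7, 264.9], [639.5, 114.7], [396.4, 103.4]] [513.739131   184.53890619]
238.5 2.36
243.4 2.65
151.8 92.25
150.6 94.11
cover edge in tool [[ 40.1 -25.8  26.1]
 [ 40.1  73.3  26.2]]
lip/rail rows: [[621.6, 241.4, 60.0], [625.3, 223.6, 60.0], [627.7, 156.2, 60.0], [631.0, 139.6, 60.0]]
```

Call:
play_rows([
  [0.15, -0.05, 0, 0, 0, 0.0015],
  [0.35, -0.12, 0.0, 0, 0, 0.0015],
  [0.498, -0.194, 0.1, 0, 0, 0.0015],
  [0.498, -0.194, 0.3, 0, 0, 0.0015],
  [0.498, -0.194, 0.5, 0, 0, 0.0015],
  [0.498, -0.194, 0.7, 0, 0, 0.0015],
  [0.498, -0.194, 0.9, 0, 0, 0.0015],
  [0.498, -0.194, 1.0, 0, 0, 0.0015],
])

```text
t: 7.95
position: [438.5, 183.2, 100.5]
orientation: [[-0.04, 0.999, -0.001], [0.999, 0.04, 0.0], [0.0, -0.001, -1.0]]
contact_force: [-0.4, 1.3, -0.4]
gripper_width: 13.5
grasp_force: 25.0
```

Run:
```python
from h import *;import pickle
from plant import manip
c=manip.capture("wrist");pickle.dump(c,open('pics/w3.pkl','wb'));cv2.imwrite('pics/w3.png',c["color"][:,:,::-1])
s=manip.sense();pickle.dump(s,open('pics/s3.pkl','wb'));print(s["t"],s["position"].round(1),s["orientation"].round(4).tolist(),s["contact_force"],s["gripper_width"],s["grasp_force"])
```

```text
8.0 [438.3 182.9  99.9] [[-0.0403, 0.9992, -0.0019], [0.9992, 0.0403, -0.0004], [-0.0003, -0.0019, -1.0]] [ 0.46842045 -0.16201534 -0.68552214] 13.282875543084497 24.999715089797974
```

View pics/w3.png

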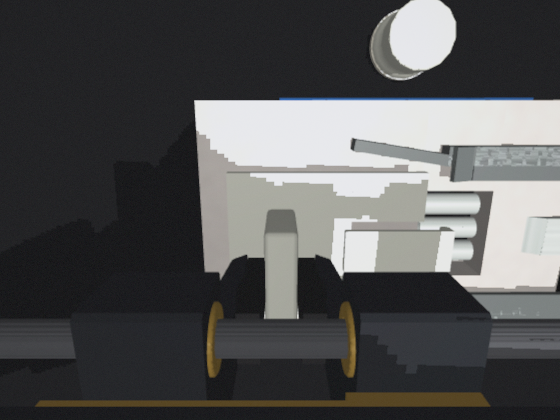

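The view shows the cover above the mouth, with the deck's far edge at row 101, its rear corner at (195,101), and the lips at rows 146-179 and from about 293.

Run:
```python
from h import *;import pickle
c=pickle.load(open('pics/w3.pkl','rb'));s=pickle.load(open('pics/s3.pkl','rb'))
g=cv2.cvtColor(c["color"],cv2.COLOR_RGB2GRAY).astype(int)
for x in(220,260,540,550): 
    d=np.abs(np.diff(g[80:310,x]));i=np.where(d>25)[0];print(x,[(int(k)+81,int(g[k+81,x]-g[k+80,x])) for k in i])
f=lambda px,z:((ray(c,px,z)-s["position"])@s["orientation"])[:,:2].round(1).tolist()
print("deck edge",f([[195,101],[260,101],[520,101]],50)); print("rails",f([[550,146],[550,179],[550,293]],60))
```

```text
220 [(100, 144), (101, 55), (154, -52), (279, -33), (280, -43)]
260 [(100, 142), (101, 54), (166, -51), (173, 69), (178, -45), (257, -39), (258, -101)]
540 [(99, 31), (100, 110), (101, 51), (144, -26), (145, -84), (147, 55), (180, 27), (181, 51), (216, -37), (217, -55), (218, 54), (286, -26), (287, -47), (291, -26), (292, -52), (294, 33), (295, 32)]
550 [(99, 29), (100, 111), (101, 51), (144, -26), (145, -84), (147, 43), (148, 26), (180, 26), (181, 53), (216, -39), (217, -94), (218, 57), (219, 59), (287, -51), (292, -54), (294, 28), (295, 33)]
deck edge [[74.1, -44.8], [74.2, -10.3], [74.2, 127.7]]
rails [[51.5, 141.0], [34.1, 144.4], [-32.9, 157.4]]
```

Alignment is good: y within 1 mm, yaw within 0.2°, and the grip at unit x of about -75. I'll lower it gently.

Call:
play_rows([
  [0, 0, 0.06, 0, 0, 0],
  [0, 0, 0.12, 0, 0, 0],
  [0, 0, 0.15, 0, 0, 0],
  [0, 0, 0.165, 0, 0, 0],
  [0, 0, 0.175, 0, 0, 0],
  [0, 0, 0.18, 0, 0, 0],
  [0, 0, 0.18, 0, 0, 0],
  [0, 0, 0.18, 0, 0, 0],
])

```text
t: 9.0
position: [439.1, 182.6, 83.3]
orientation: [[-0.039, 0.999, 0.0], [0.999, 0.039, 0.0], [0.0, 0.0, -1.0]]
contact_force: [-0.6, 0.6, -0.8]
gripper_width: 13.6
grasp_force: 25.0
```

Call:
play_rows([
  [0, 0, 0.005, 0, 0, 0],
  [0, 0, 0.01, 0, 0, 0],
  [0, 0, 0.01, 0, 0, 0],
])

```text
t: 9.38
position: [439.0, 182.6, 82.2]
orientation: [[-0.039, 0.999, -0.0], [0.999, 0.039, -0.0], [-0.0, -0.0, -1.0]]
contact_force: [0.2, -0.0, -0.7]
gripper_width: 13.4
grasp_force: 25.0
```

Call:
play_rows([
  [0, 0, 0.005, 0, 0, 0],
  [0, 0, 0.01, 0, 0, 0],
  [0, 0, 0.01, 0, 0, 0],
])

```text
t: 9.75
position: [439.0, 182.6, 81.2]
orientation: [[-0.039, 0.999, 0.0], [0.999, 0.039, -0.0], [-0.0, 0.0, -1.0]]
contact_force: [-0.8, 1.2, -0.9]
gripper_width: 13.6
grasp_force: 25.0
```

Call:
play_rows([
  [0, 0, 0.005, 0, 0, 0],
  [0, 0, 0.005, 0, 0, 0],
  [0, 0, 0.005, 0, 0, 0],
])

```text
t: 10.12
position: [439.1, 182.6, 81.1]
orientation: [[-0.039, 0.999, 0.001], [0.999, 0.039, -0.0], [-0.0, 0.001, -1.0]]
contact_force: [-0.9, -0.7, 5.9]
gripper_width: 13.2
grasp_force: 25.0
```

Call:
play_rows([
  [0, 0, -0.004, 0, 0, 0],
  [0, 0.02, -0.004, 0, 0, 0],
  [0, 0.06, -0.004, 0, 0, 0],
  [0, 0.1, -0.004, 0, 0, 0],
  [0, 0.14, -0.004, 0, 0, 0],
  [0, 0.17, -0.004, 0, 0, 0],
  [0, 0.19, -0.004, 0, 0, 0],
  [0, 0.2, -0.004, 0, 0, 0],
])

```text
t: 11.12
position: [456.5, 182.9, 81.1]
orientation: [[-0.04, 0.999, -0.004], [0.999, 0.04, -0.002], [-0.002, -0.004, -1.0]]
contact_force: [-6.5, 0.1, 8.5]
gripper_width: 13.8
grasp_force: 25.0
```

Call:
play_rows([
  [0, 0.01, 0, 0, 0, 0],
  [0, 0.02, 0, 0, 0, 0],
  [0, 0.03, 0, 0, 0, 0],
  [0, 0.04, 0, 0, 0, 0],
  [0, 0.05, 0, 0, 0, 0],
  [0, 0.06, 0, 0, 0, 0],
  [0, 0.06, 0, 0, 0, 0],
  [0, 0.06, 0, 0, 0, 0],
])

```text
t: 12.12
position: [462.6, 183.1, 81.1]
orientation: [[-0.04, 0.999, -0.004], [0.999, 0.04, -0.002], [-0.002, -0.004, -1.0]]
contact_force: [-5.9, -1.0, 8.0]
gripper_width: 13.5
grasp_force: 25.0
```

Call:
play_rows([
  [0, 0, -0.003, 0, 0, 0],
  [0, 0, -0.006, 0, 0, 0],
  [0, 0, -0.006, 0, 0, 0],
  [0, 0, -0.006, 0, 0, 0],
])

```text
t: 12.62
position: [465.3, 183.6, 81.6]
orientation: [[-0.039, 0.999, 0.0], [0.999, 0.039, -0.0], [-0.0, 0.0, -1.0]]
contact_force: [-0.6, 0.0, -0.5]
gripper_width: 13.2
grasp_force: 25.0
```

Call:
play_rows([
  [0, 0.01, 0, 0, 0, 0],
  [0, 0.02, 0, 0, 0, 0],
  [0, 0.03, 0, 0, 0, 0],
  [0, 0.04, 0, 0, 0, 0],
  [0, 0.05, 0, 0, 0, 0],
  [0, 0.06, 0, 0, 0, 0],
])

```text
t: 13.38
position: [471.1, 183.8, 81.7]
orientation: [[-0.039, 0.999, 0.0], [0.999, 0.039, -0.0], [-0.0, 0.0, -1.0]]
contact_force: [-0.3, 0.2, -0.9]
gripper_width: 13.4
grasp_force: 25.0
```

Call:
play_rows([
  [0, 0.01, 0, 0, 0, 0],
  [0, 0.02, 0, 0, 0, 0],
  [0, 0.03, 0, 0, 0, 0],
  [0, 0.04, 0, 0, 0, 0],
])

```text
t: 13.88
position: [475.1, 184.0, 81.7]
orientation: [[-0.039, 0.999, 0.0], [0.999, 0.039, -0.0], [-0.0, 0.0, -1.0]]
contact_force: [-0.4, -0.5, -0.9]
gripper_width: 13.5
grasp_force: 25.0
```

Call:
play_rows([
  [0, 0.01, 0, 0, 0, 0],
  [0, 0.02, 0, 0, 0, 0],
  [0, 0.03, 0, 0, 0, 0],
  [0, 0.04, 0, 0, 0, 0],
])

```text
t: 14.38
position: [479.1, 184.2, 81.7]
orientation: [[-0.039, 0.999, 0.0], [0.999, 0.039, -0.0], [-0.0, 0.0, -1.0]]
contact_force: [0.1, -0.4, -0.9]
gripper_width: 13.3
grasp_force: 25.0
```

Call:
play_rows([
  [0, 0.01, 0, 0, 0, 0],
  [0, 0.02, 0, 0, 0, 0],
  [0, 0.03, 0, 0, 0, 0],
  [0, 0.04, 0, 0, 0, 0],
])

```text
t: 14.88
position: [483.1, 184.3, 81.7]
orientation: [[-0.039, 0.999, 0.0], [0.999, 0.039, -0.0], [-0.0, 0.0, -1.0]]
contact_force: [-0.0, -1.1, -1.4]
gripper_width: 13.5
grasp_force: 25.0
```

Call:
play_rows([
  [0, 0.01, 0, 0, 0, 0],
  [0, 0.02, 0, 0, 0, 0],
  [0, 0.03, 0, 0, 0, 0],
  [0, 0.04, 0, 0, 0, 0],
])

```text
t: 15.38
position: [487.1, 184.4, 81.7]
orientation: [[-0.039, 0.999, 0.0], [0.999, 0.039, -0.0], [-0.0, 0.0, -1.0]]
contact_force: [0.3, 0.5, -1.5]
gripper_width: 13.1
grasp_force: 25.0
```

Call:
play_rows([
  [0, 0.01, 0, 0, 0, 0],
  [0, 0.02, 0, 0, 0, 0],
  [0, 0.03, 0, 0, 0, 0],
  [0, 0.04, 0, 0, 0, 0],
])

```text
t: 15.88
position: [491.1, 184.6, 81.7]
orientation: [[-0.039, 0.999, 0.0], [0.999, 0.039, -0.0], [-0.0, 0.0, -1.0]]
contact_force: [0.4, -0.0, -2.1]
gripper_width: 13.2
grasp_force: 25.0
```

Call:
play_rows([
  [0, 0.01, 0.002, 0, 0, 0],
  [0, 0.02, 0.002, 0, 0, 0],
  [0, 0.03, 0.002, 0, 0, 0],
  [0, 0.04, 0.002, 0, 0, 0],
])

```text
t: 16.38
position: [495.0, 184.8, 81.5]
orientation: [[-0.039, 0.999, -0.0], [0.999, 0.039, -0.0], [-0.0, -0.0, -1.0]]
contact_force: [1.4, -0.1, -1.0]
gripper_width: 13.1
grasp_force: 25.0
```

Call:
play_rows([
  [0, 0.01, 0, 0, 0, 0],
  [0, 0.02, 0, 0, 0, 0],
  [0, 0.03, 0, 0, 0, 0],
  [0, 0.03, 0, 0, 0, 0],
])

```text
t: 16.88
position: [496.8, 184.7, 81.4]
orientation: [[-0.04, 0.999, -0.002], [0.999, 0.04, -0.001], [-0.001, -0.002, -1.0]]
contact_force: [-4.2, 0.4, 0.9]
gripper_width: 13.7
grasp_force: 25.0
```

Call:
play_rows([
  [0, 0.01, 0, 0, 0, 0],
  [0, 0.02, 0, 0, 0, 0],
  [0, 0.03, 0, 0, 0, 0],
  [0, 0.03, 0, 0, 0, 0],
])

```text
t: 17.38
position: [500.0, 184.8, 81.3]
orientation: [[-0.039, 0.999, -0.002], [0.999, 0.039, -0.001], [-0.001, -0.002, -1.0]]
contact_force: [-5.2, 0.6, 0.5]
gripper_width: 13.3
grasp_force: 25.0
```

The nose met the ramp at TCP x of about 495. I expect the snap near 531 and the stop near 534.

Call:
play_rows([
  [0, 0.01, 0, 0, 0, 0],
  [0, 0.02, 0, 0, 0, 0],
  [0, 0.03, 0, 0, 0, 0],
  [0, 0.04, 0, 0, 0, 0],
])

```text
t: 17.88
position: [503.8, 184.9, 81.4]
orientation: [[-0.04, 0.999, -0.002], [0.999, 0.04, -0.001], [-0.001, -0.002, -1.0]]
contact_force: [-2.9, 0.6, 3.2]
gripper_width: 13.6
grasp_force: 25.0
```

Call:
play_rows([
  [0, 0.01, 0, 0, 0, 0],
  [0, 0.02, 0, 0, 0, 0],
  [0, 0.03, 0, 0, 0, 0],
  [0, 0.04, 0, 0, 0, 0],
])

```text
t: 18.38
position: [509.4, 185.4, 81.6]
orientation: [[-0.039, 0.999, 0.001], [0.999, 0.039, 0.0], [0.0, 0.001, -1.0]]
contact_force: [-2.4, 0.3, 1.0]
gripper_width: 13.7
grasp_force: 25.1
```

Call:
play_rows([
  [0, 0.01, 0, 0, 0, 0],
  [0, 0.02, 0, 0, 0, 0],
  [0, 0.03, 0, 0, 0, 0],
  [0, 0.04, 0, 0, 0, 0],
])

```text
t: 18.88
position: [513.0, 185.5, 81.5]
orientation: [[-0.039, 0.999, -0.0], [0.999, 0.039, -0.0], [-0.0, -0.0, -1.0]]
contact_force: [-1.4, 0.3, 1.6]
gripper_width: 13.3
grasp_force: 25.1
```

Call:
play_rows([
  [0, 0.01, 0, 0, 0, 0],
  [0, 0.02, 0, 0, 0, 0],
  [0, 0.03, 0, 0, 0, 0],
  [0, 0.03, 0, 0, 0, 0],
])

```text
t: 19.38
position: [516.2, 185.6, 81.5]
orientation: [[-0.039, 0.999, 0.0], [0.999, 0.039, -0.0], [-0.0, 0.0, -1.0]]
contact_force: [-1.6, -0.6, 3.0]
gripper_width: 13.8
grasp_force: 25.1
```

Call:
play_rows([
  [0, 0.01, 0, 0, 0, 0],
  [0, 0.02, 0, 0, 0, 0],
  [0, 0.03, 0, 0, 0, 0],
  [0, 0.03, 0, 0, 0, 0],
])

```text
t: 19.88
position: [519.2, 185.7, 81.5]
orientation: [[-0.039, 0.999, 0.0], [0.999, 0.039, -0.0], [-0.0, 0.0, -1.0]]
contact_force: [-2.1, 0.5, 2.2]
gripper_width: 13.0
grasp_force: 25.1
```

Call:
play_rows([
  [0, 0.01, 0, 0, 0, 0],
  [0, 0.02, 0, 0, 0, 0],
  [0, 0.03, 0, 0, 0, 0],
  [0, 0.03, 0, 0, 0, 0],
])

```text
t: 20.38
position: [522.2, 185.9, 81.5]
orientation: [[-0.039, 0.999, 0.0], [0.999, 0.039, 0.0], [0.0, 0.0, -1.0]]
contact_force: [-0.5, -0.6, 1.8]
gripper_width: 13.2
grasp_force: 25.1
```

Call:
play_rows([
  [0, 0.007, 0, 0, 0, 0],
  [0, 0.015, 0, 0, 0, 0],
  [0, 0.02, 0, 0, 0, 0],
  [0, 0.02, 0, 0, 0, 0],
])

```text
t: 20.88
position: [524.1, 185.9, 81.5]
orientation: [[-0.039, 0.999, 0.0], [0.999, 0.039, -0.0], [-0.0, 0.0, -1.0]]
contact_force: [-1.1, 0.6, 2.8]
gripper_width: 13.7
grasp_force: 25.0
```

Call:
play_rows([
  [0, 0.007, 0, 0, 0, 0],
  [0, 0.015, 0, 0, 0, 0],
  [0, 0.02, 0, 0, 0, 0],
  [0, 0.02, 0, 0, 0, 0],
])

```text
t: 21.38
position: [526.1, 186.0, 81.5]
orientation: [[-0.039, 0.999, 0.0], [0.999, 0.039, -0.0], [-0.0, 0.0, -1.0]]
contact_force: [-1.5, -0.4, 2.8]
gripper_width: 13.5
grasp_force: 25.0
```

Call:
play_rows([
  [0, 0.005, 0, 0, 0, 0],
  [0, 0.01, 0, 0, 0, 0],
  [0, 0.015, 0, 0, 0, 0],
  [0, 0.015, 0, 0, 0, 0],
])

```text
t: 21.88
position: [528.0, 186.2, 81.6]
orientation: [[-0.039, 0.999, 0.001], [0.999, 0.039, 0.0], [0.0, 0.001, -1.0]]
contact_force: [0.1, 0.5, 1.4]
gripper_width: 13.0
grasp_force: 25.1
```

Call:
play_rows([
  [0, 0.005, 0, 0, 0, 0],
  [0, 0.01, 0, 0, 0, 0],
  [0, 0.01, 0, 0, 0, 0],
])

```text
t: 22.25
position: [529.1, 186.2, 81.6]
orientation: [[-0.039, 0.999, 0.001], [0.999, 0.039, 0.0], [0.0, 0.001, -1.0]]
contact_force: [1.3, -1.2, 0.8]
gripper_width: 13.2
grasp_force: 25.1
```

Call:
play_rows([
  [0, 0.005, 0, 0, 0, 0],
  [0, 0.01, 0, 0, 0, 0],
  [0, 0.01, 0, 0, 0, 0],
])

```text
t: 22.62
position: [529.5, 186.2, 81.5]
orientation: [[-0.039, 0.999, 0.0], [0.999, 0.039, -0.0], [-0.0, 0.0, -1.0]]
contact_force: [-0.9, 0.5, 0.3]
gripper_width: 13.2
grasp_force: 25.1
```

Call:
play_rows([
  [0, 0.005, 0, 0, 0, 0],
  [0, 0.01, 0, 0, 0, 0],
  [0, 0.01, 0, 0, 0, 0],
])

```text
t: 23.0
position: [530.4, 186.0, 81.3]
orientation: [[-0.039, 0.999, -0.0], [0.999, 0.039, -0.0], [-0.0, -0.0, -1.0]]
contact_force: [0.3, 0.7, -0.9]
gripper_width: 13.3
grasp_force: 25.0
```

Call:
play_rows([
  [0, 0.005, 0, 0, 0, 0],
  [0, 0.01, 0, 0, 0, 0],
  [0, 0.01, 0, 0, 0, 0],
])

```text
t: 23.38
position: [531.5, 186.2, 81.5]
orientation: [[-0.039, 0.999, -0.0], [0.999, 0.039, -0.0], [-0.0, -0.0, -1.0]]
contact_force: [0.9, -0.0, -0.5]
gripper_width: 13.3
grasp_force: 25.0
```

Call:
play_rows([
  [0, 0.005, 0, 0, 0, 0],
  [0, 0.01, 0, 0, 0, 0],
  [0, 0.01, 0, 0, 0, 0],
])

```text
t: 23.75
position: [532.5, 186.2, 81.5]
orientation: [[-0.039, 0.999, 0.0], [0.999, 0.039, -0.0], [-0.0, 0.0, -1.0]]
contact_force: [0.8, 0.1, -0.3]
gripper_width: 13.2
grasp_force: 25.0
```

Call:
play_rows([
  [0, 0.005, 0, 0, 0, 0],
  [0, 0.01, 0, 0, 0, 0],
  [0, 0.01, 0, 0, 0, 0],
])

```text
t: 24.12
position: [532.9, 186.2, 81.4]
orientation: [[-0.039, 0.999, -0.001], [0.999, 0.039, -0.0], [-0.0, -0.001, -1.0]]
contact_force: [-2.4, 0.1, -0.2]
gripper_width: 13.5
grasp_force: 25.0
```

It snapped near 529.5 and met the stop at 532.7 with 2.4 N. I'll ease off, release and withdraw.

Call:
play_rows([
  [0, -0.005, 0.001, 0, 0, 0],
  [0, -0.01, 0.003, 0, 0, 0],
  [0, -0.01, 0.003, 0, 0, 0],
])

```text
t: 24.5
position: [532.8, 186.3, 81.3]
orientation: [[-0.039, 0.999, 0.001], [0.999, 0.039, 0.0], [0.0, 0.001, -1.0]]
contact_force: [-0.3, 0.0, -1.2]
gripper_width: 13.4
grasp_force: 25.0
```

Call:
play_rows([
  [0, 0, 0, 0, 0, 0],
  [0, 0, 0, 0, 0, 0],
  [0, 0, 0, 0, 0, 0],
  [0, 0, 0, 0, 0, 0],
  [0, 0, 0, 0, 0, 0],
  [0, 0, 0, 0, 0, 0],
], grip=0)

```text
t: 25.25
position: [532.5, 186.3, 81.2]
orientation: [[-0.039, 0.999, 0.0], [0.999, 0.039, -0.0], [-0.0, 0.0, -1.0]]
contact_force: [0.6, -0.7, -0.1]
gripper_width: 43.9
grasp_force: 0.0
```

Call:
play_rows([
  [0, 0, -0.05, 0, 0, 0],
  [0, 0, -0.15, 0, 0, 0],
  [0, 0, -0.35, 0, 0, 0],
  [0, 0, -0.6, 0, 0, 0],
  [0, 0, -0.85, 0, 0, 0],
  [0, 0, -1.0, 0, 0, 0],
  [0, 0, -1.0, 0, 0, 0],
])

```text
t: 26.12
position: [533.1, 186.5, 182.4]
orientation: [[-0.039, 0.999, 0.002], [0.999, 0.039, 0.001], [0.001, 0.002, -1.0]]
contact_force: [0.3, -0.5, -0.0]
gripper_width: 43.9
grasp_force: 0.0
```

Run:
```python
from h import *;import pickle
from plant import manip
c=manip.capture("wrist");pickle.dump(c,open('pics/w4.pkl','wb'));cv2.imwrite('pics/w4.png',c["color"][:,:,::-1])
s=manip.sense();print(s["t"],s["position"].round(1),s["contact_force"],s["gripper_width"])
```

```text
26.175 [532.5 186.1 181.3] [-0.20647352 -0.5273071  -0.501431  ] 44.057357270164545
```

View pics/w4.png

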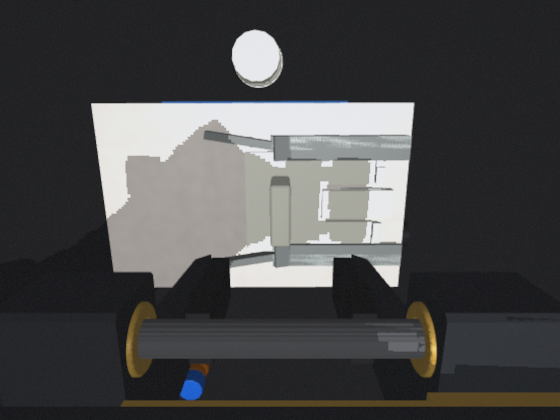

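The cover lies straight under the lips (plate at columns 247-372), its front edge is at the stops and the tab is over the ledge. The gripper is clear, so I'm handing the job in.

```bash
python3 -c "
from plant import manip
print(manip.job_done())"
```

```text
the job is handed in; nothing more can be done
None
```

The cover is in the rails with its tab clicked down behind the ledge and its front edge at the stop, and it has been released. I handed the job in at about 26 s; no verdict came back. The highest tool force I read was about 8.5 N, while laying the cover down, and no more than about 5 N once it was under the lips.

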